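Load the cap drilling jig and hold its drill plate home

TASK

Of the two loose flanged caps, take the one that lies rim down and set it, still rim down, fully into the round pocket of the drilling jig and let go of it; leave the other cap and the things around alone. Then lay the drill plate flat on the jig's two rails between the fences, grip end away from the lip, and push its front edge in under the lip against the spring stop until it meets the solid backstop. Finish while still holding the plate by its grip, pressed fully home against the spring; do not let go.

Things in the scene. Friction and masses are not known exactly. Their poses are not given: they have to be found in the camera images.
- jig_pocket (a point): Centre of the floor of the round pocket (46 mm diameter, 5 mm deep) in the fixed drilling jig. Its x axis is the direction in which the drill plate is pushed, z is up. Jig: dark steel base 144 mm along x by 80 mm, 10 mm thick; base top 5 mm above this point, the work surface 5 mm below it. A seated cap reaches 16 mm above it, 2 mm below the rail tops
- jig_rails (a point): Point midway between the two rails, level with their tops, 18 mm straight above the pocket floor; same axes. Rails run along x from -66 to +58 mm at y = +-23.5 to +-33.5 mm. Fences outside them, inner faces at y = +-34.5 mm, stand 6 mm above the rail tops. The solid backstop's face is at x = +58 mm
- jig_lip (a point): Middle of the lip's underside at its front edge: 46 mm along x from the pocket centre, 8 mm above the rail tops (the plate is 5 mm thick). Same axes. The lip is a steel bridge over the rails, 5 mm thick, that reaches 12 mm back to the backstop; a small upward-flared mouth stands 6 mm in front of it
- stop (a joint): Spring stop, a 16 mm wide brass block in the middle of the backstop: 0 = out, 8 mm proud of the backstop face; grows as it is pushed in (m); 0.008 = flush with that face, plate home. It pushes back with about 3 N at 0 rising to 10 N at 0.008 and drives the plate back out when the plate is not held
- cap_center (a point): Centre (half-way up, 8 mm above its underside) of the brass flanged cap that lies rim down: total height 16 mm; rim (flange) 40 mm diameter in the lowest 5 mm, body 32 mm diameter above it, closed top. z up = rim down. 50 g
- spare_cap_center (a point): Centre (half-way up, 8 mm) of the other, equal cap, which lies rim up (its 27 mm hollow shows from above). Leave it where it is
- plate_grip (a point): Centre of the drill plate's upright black grip (12 mm along x, 36 along y, 30 tall, on an 18 x 44 mm foot), 20 mm above the plate's underside; the foot ends 8 mm above the underside. Steel plate 100 x 60 x 5 mm, from x = -14 (rear edge) to +86 mm (front edge, goes under the lip), 9 mm guide hole at x = +28 mm. About 150 g. Home: this point 28 mm behind (-x) the pocket centre, axes parallel
- flux_bottle: Small white bottle with a round cap, 36 mm diameter, 75 mm tall, loose bystander; origin at the centre of its underside
- wax_tin: Round lidded tin 50 mm diameter, 30 mm tall, loose bystander; origin at the centre of its underside
- tape: Roll of tape lying flat, 61 mm diameter, 18 mm tall, loose bystander; origin at the centre of its underside
- bench_pin: Wooden bench pin with a red clamp, fixed to the bench edge, jutting towards the robot over the far side of the tray: an obstacle to the gripper, so carry things past it on the robot's side. From this origin it reaches 70 mm towards the robot, 90 mm to either side and 180 mm up. A lamp shade hangs 0.65 m ahead of the robot and 0.1 to 0.35 m to its left, above 0.43 m
There are look-alikes about, which are no part of the job. Leave any red look-alike of the part that bears cap_center alone.

How it is judged:
On the way:
1. the cap sits rim down on the floor of the pocket and has been let go (horizontal distance between cap_center and jig_pocket below 0.006 m and z of cap_center in the frame of jig_pocket below 0.0105 m and angle between cap_center's own z axis and vertical below 0.12 rad and contact force between the fingers and cap below 0.1 N), for 0.2 s.
At the end, for the whole second after the job is handed in: Through the last second: cap rim down on the pocket floor within 6 mm of centre; drill plate flat on the rails within 7 mm of centre, under the lip within 2.5 mm of home, spring stop in by more than 6 mm, fingers holding the plate with over 2 N; spare cap within 30 mm of its start (horizontal distance between cap_center and jig_pocket below 0.006 m and z of cap_center in the frame of jig_pocket below 0.0105 m and angle between cap_center's own z axis and vertical below 0.12 rad and value of joint stop above 0.006 m and x of plate_grip in the frame of jig_pocket above -0.0305 m and y of plate_grip in the frame of jig_pocket between -0.007 and 0.007 m and z of plate_grip in the frame of jig_pocket between 0.035 and 0.0425 m and angle between plate_grip's own z axis and vertical below 0.08 rad and contact force between the fingers and drill_plate above 2 N and distance of spare_cap_center from where it was at the start of the episode below 0.03 m); the arm keeps its last pose, push and grip.
It fails at once if the spare cap is moved by more than 30 mm (distance of spare_cap_center from where it was at the start of the episode above 0.03 m).
It fails at once if the flux bottle is moved by more than 30 mm (distance of flux_bottle from where it was at the start of the episode above 0.03 m).
It fails at once if the wax tin is moved by more than 30 mm (distance of wax_tin from where it was at the start of the episode above 0.03 m).
It fails at once if the tape roll is moved by more than 30 mm (distance of tape from where it was at the start of the episode above 0.03 m).
It also fails if it takes over 58 s, if anything falls off the work surface, if the arm or the gripper's body presses on something with over 40 N, if the wrist force passes 120 N, or if a joint passes its speed limit or range.

ROBOT

A 6-joint arm with a two-finger parallel gripper is mounted at the origin on a cart in front of the work surface, level with it; the furniture and walls round the work are solid. World frame = base frame: x ahead of the robot, y to its left, z up, the work surface at z = 0. Lengths are in m, angles in rad, forces in N, time in s.
With the tool pointing down it reaches from about 0.225 to 0.875 m from the base axis. Payload 3.4 kg.
Tool frame: the origin (TCP) lies midway between the tips of the shut fingers; the grasp point (between the pads) lies 19 mm behind it; z points along the fingers, y is the direction in which the jaws open and shut (so a half turn about z gives the same grasp; the last joint's range is limited). The gripper opens to 85 mm and grips with 20 to 120 N. Pads are 22 mm wide; open, the fingers measure 114 mm over their backs; the gripper's body (76 mm by 85 mm) begins 54 mm behind the grasp point. The pads swing forward as they close: fully open they stand 13 mm farther back than shut.
Start: joints at [-1.28, 0.276, 1.505, -0, 1.361, -0.121], TCP at [0.23, -0.527, 0.231] pointing down, gripper open.
Joint ranges: [-2.89, 2.89], [-0.75, 2.08], [0.22, 2.7], [-1.18, 4.32], [0.11, 2.71], [-2.7, 2.7]. Speed limits (rad/s): [2.57, 2.57, 3.14, 3.14, 3.14, 3.14].

INTERFACE

Orientations are given as a unit quaternion [x, y, z, w].
In Python, from workcell import status, get_image, camera_params, ctrl, finder gives the robot as it stands. The module is installed in compiled form; this text tells all that it offers.
- The arm moves only by the tool apply_moves, never from a script. Its argument "rows" is a list of rows, each a list of 7 numbers: the shift along the world's x, y, z in m, then the turn, a rotation vector about the world's x, y, z in rad, then the opening, from 0 (shut) to 1 (fully open). A call has 1 to 8 rows; each row shifts and turns the commanded pose from where the row before left it; what a row does not reach is not made up. A row lasts 1/8 s, in which the tool goes at most 62.5 mm and 10.7 degrees, less where a joint would pass 70% of its speed; a pose out of reach is approached as far as the arm can. A call with a gripper value outside its range is refused whole. The fingers move at their own pace and stop on an object; "newtons" is the grip in N (left out, the last holds). Time passes only in rows, so rows that do not move let the fingers close. It gives the time, the measured TCP pose, the force and the opening at its end, in the units of the state.
- status.get_obs(): the state, without advancing time (a new reading comes with each control period).
- get_image(name): name is "scene" or "top" or "wrist"; returns the picture (400x640x3 uint8, red, green, blue); there is no depth.
- camera_params(name): a dict with "mtx" (3x3 intrinsics, pixels), "R" (3x3) and "t" (3): a world point X has camera coordinates R X + t; the wrist camera has in their place "T_tool_cam" (4x4, takes a point from camera to tool coordinates, whose origin is the TCP and whose axes are the flange's). Camera axes: x right, y down, z forward; pixel columns grow to the right and rows downward; lengths in m; the calibration is good to about 2 mm. A picture is of the moment at which its call begins: read the wrist's pose just before it. camera_params takes no time and is no camera call.
- ctrl.hand_in(): hands the job in, once; it reports no verdict.
Trained networks look in the newest picture that a camera, given by its name, has taken for a name from the list of things; names that differ only in an ending like _2 or _b are one class to them, and where a whole thing is asked for, a point or a joint stands for the part that bears it (a point fixed in the world has none). Each returns a list of dicts, best first, with "score" (0 to 1); they miss things now and then, are a little off and sometimes report something else, mostly with a low value. They report only what shows in the picture. A call takes as long as a camera call. They do not tell look-alikes from the thing itself.
- finder.search_frame(thing, camera): "position" ([x, y, z] in m, in world coordinates, good to about 4 mm: the middle of the surface that is visible of it).
- finder.masks_of(thing, camera): "region" (400x640 bool, what is visible of it).
- finder.place_of(thing, camera): "position" ([x, y, z] in m, in world coordinates, good to about 4 mm: a listed point, or the origin of a listed thing).
The state is a dict: "clock": time; "qpos": joint angles; "qd": joint speeds; "effort": joint torques, N m; "position": TCP position; "tool_rot": TCP orientation; "ft_force": force on the tool from outside, world axes, zero at the start; "ft_torque": the same for the moment, N m; "finger_gap": finger opening in m.
Only numpy, scipy, OpenCV 4.12 (cv2) and the standard library are available. Lean on these libraries where they do the work, as an engineer would, in place of code of your own. Each camera call takes 0.05 s, during which the arm holds its last target.

## Working session

There is one attempt and no reset: what is moved stays moved. The work goes in short steps, Python scripts to look and compute and a tool call to move; the robot and the scene stay as the last step left them, time stands still between calls to the robot, and variables do not carry over. Pictures are saved under pics/ and viewed, and the job is handed in when it is done.

Besides the shell and the picture viewer there is one more tool, called in YAML: its name, and indented under it one key for each argument. apply_moves: Moves the arm, as the interface text tells. Its arguments: {"type":"object","properties":{"rows":{"type":"array","items":{"type":"array","items":{"type":"number"}}},"newtons":{"type":"number"}},"required":["rows"]}

```bash
mkdir -p pics; cat > h.py <<'E'
import numpy as np, cv2
from workcell import status,get_image,camera_params,ctrl,finder
def save(im,n): cv2.imwrite('pics/'+n+'.png',cv2.cvtColor(im,cv2.COLOR_RGB2BGR))
def ray(cam,u,v,z,obs=None):
    p=camera_params(cam);K=p['mtx']
    d=np.linalg.inv(K)@np.array([u,v,1.])
    if cam=='wrist':
        from scipy.spatial.transform import Rotation as R
        T=p['T_tool_cam'];o=obs or status.get_obs();Rt=R.from_quat(o['tool_rot']).as_matrix()
        c=Rt@T[:3,3]+o['position'];d=Rt@T[:3,:3]@d
    else:
        c=-p['R'].T@p['t'];d=p['R'].T@d
    return c+d*(z-c[2])/d[2]
def proj(cam,X):
    p=camera_params(cam);x=p['mtx']@(p['R']@np.array(X)+p['t']);return x[:2]/x[2]
E
python3 - <<'E'
from h import *
for c in['top','scene']: save(get_image(c),c+'0')
for c in ['top','scene']:
  for n in ['jig_pocket','jig_rails','jig_lip','cap_center','spare_cap_center','plate_grip','flux_bottle','wax_tin','tape','bench_pin']:
    for r in finder.place_of(n,c)[:3]: print(c,n,round(r['score'],2),np.round(r['position'],3),np.round(proj(c,r['position'])))
print(status.get_obs()['clock'])
E
```

```text
top jig_pocket 0.76 [ 0.449 -0.159  0.001] [378. 234.]
top jig_rails 0.94 [ 0.451 -0.159  0.03 ] [380. 232.]
top jig_lip 0.67 [ 0.446 -0.2    0.028] [398. 235.]
top cap_center 0.74 [0.508 0.08  0.012] [272. 206.]
top cap_center 0.74 [0.61  0.059 0.011] [283. 162.]
top cap_center 0.63 [0.432 0.203 0.008] [216. 239.]
top spare_cap_center 0.47 [0.421 0.113 0.021] [256. 244.]
top plate_grip 0.67 [0.421 0.108 0.019] [258. 244.]
top flux_bottle 0.62 [ 0.608  0.228 -0.002] [209. 162.]
top flux_bottle 0.25 [ 0.451 -0.161  0.026] [380. 232.]
top wax_tin 0.61 [ 0.612  0.143 -0.002] [247. 161.]
top tape 0.73 [ 0.597 -0.212  0.003] [400. 170.]
scene jig_pocket 0.82 [ 0.452 -0.158  0.004] [388. 212.]
scene jig_pocket 0.59 [ 0.593 -0.214  0.002] [357. 174.]
scene jig_rails 0.63 [ 0.449 -0.155  0.021] [389. 208.]
scene jig_lip 0.56 [ 0.447 -0.203  0.028] [403. 196.]
scene cap_center 0.78 [0.434 0.204 0.006] [278. 317.]
scene cap_center 0.61 [0.604 0.062 0.007] [273. 230.]
scene cap_center 0.56 [0.511 0.081 0.007] [296. 257.]
scene spare_cap_center 0.74 [0.515 0.168 0.011] [264. 280.]
scene plate_grip 0.81 [0.421 0.113 0.019] [316. 288.]
scene flux_bottle 0.78 [0.609 0.229 0.   ] [212. 274.]
scene wax_tin 0.82 [ 0.616  0.151 -0.003] [240. 252.]
scene tape 0.74 [ 0.593 -0.211  0.001] [357. 175.]
1.1
```

```bash
ls pics
```

```text
scene0.png
top0.png
```

View pics/top0.png

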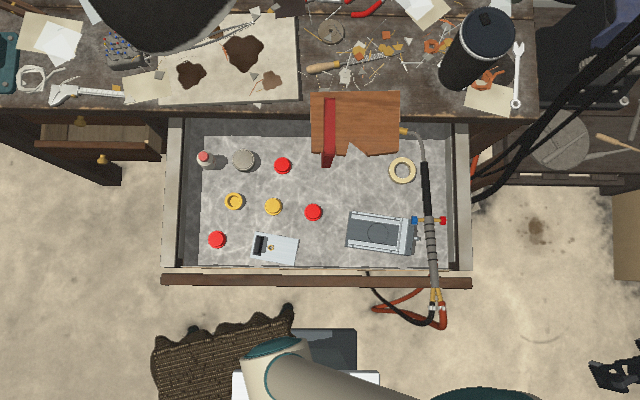

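View pics/scene0.png

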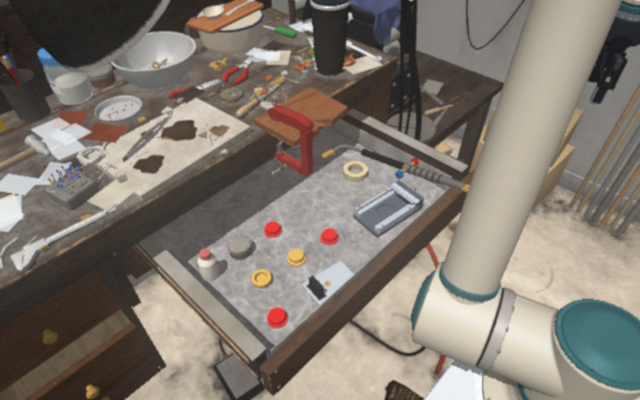

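```bash
python3 - <<'E'
import cv2
a=cv2.imread('pics/top0.png');b=cv2.imread('pics/scene0.png')
cv2.imwrite('pics/topc.png',cv2.resize(a[130:280,190:350],None,fx=5,fy=5,interpolation=2)[:, :800][:600])
cv2.imwrite('pics/topj.png',cv2.resize(a[190:280,320:440],None,fx=6,fy=6,interpolation=2))
cv2.imwrite('pics/scc.png',cv2.resize(b[200:340,190:350],None,fx=5,fy=4.28,interpolation=2)[:600])
E
```

```text
(no output)
```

View pics/topc.png

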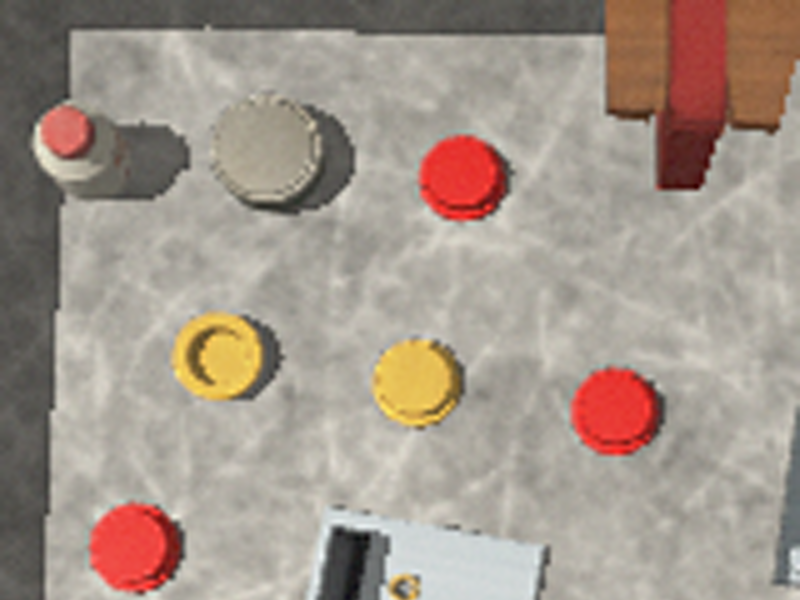

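View pics/topj.png

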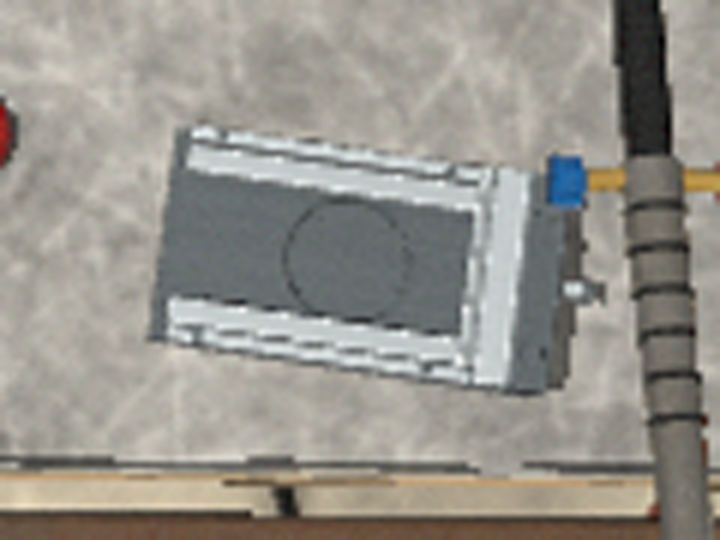

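View pics/scc.png

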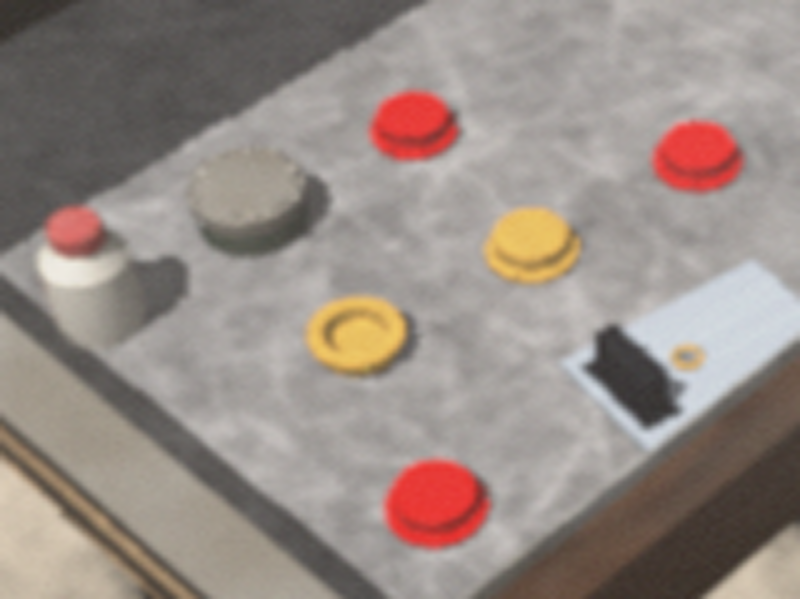

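The brass caps are at top (273,206), a closed top with the step below it, so rim down, and at top (235,201), where the hollow shows, so rim up and the spare. The ones at (283,166), (313,212) and (217,240) are red look-alikes. The target is (273,206), about (0.509, 0.080); the enlarged crops confirm it. Next I'll check the tool orientation and get the angles of the jig and plate.

```bash
python3 - <<'E'
from h import *
from scipy.spatial.transform import Rotation as R
o=status.get_obs();print(R.from_quat(o['tool_rot']).as_matrix().round(3),o['finger_gap'],o['ft_force'])
print(camera_params('wrist')['T_tool_cam'].round(3),camera_params('wrist')['mtx'])
# jig base edges in top image (crop/6+offset)
for n,(u,v),z in [('fence far rear',(190,130),.024),('far front',(490,170),.029),('near rear',(165,338),.029),('rail near rear',(172,298),.023),('rail near front',(462,338),.023),('rail far rear',(190,145),.023),('rail far front',(475,185),.023),('circ',(349,261),.01)]:
    print(n,ray('top',320+u/6,190+v/6,z).round(4))
c=-camera_params('top')['R'].T@camera_params('top')['t'];print(c)
print('cap',ray('top',190+417/5,130+380/5,.016))
for n,(u,v),z in [('pl rear far',(327,505),.005),('front far',(548,545),.005)]: print(n,ray('top',190+u/5,130+v/5,z).round(4))
E
```

```text
[[ 0.916  0.4    0.   ]
 [ 0.4   -0.916 -0.   ]
 [-0.     0.    -1.   ]] 0.08551942321411823 [-0.1916721   0.11928744 -0.09554018]
[[ 0.    -0.957 -0.29   0.073]
 [ 1.     0.     0.    -0.   ]
 [-0.    -0.29   0.957 -0.143]
 [ 0.     0.     0.     1.   ]] [[279.76768121   0.         321.14065274]
 [  0.         279.76768121 197.7309606 ]
 [  0.           0.           1.        ]]
fence far rear [ 0.496  -0.0973  0.024 ]
far front [ 0.4823 -0.208   0.029 ]
near rear [ 0.4187 -0.0878  0.029 ]
rail near rear [ 0.4337 -0.0909  0.023 ]
rail near front [ 0.4206 -0.198   0.023 ]
rail far rear [ 0.4905 -0.0974  0.023 ]
rail far front [ 0.4773 -0.2036  0.023 ]
circ [ 0.4493 -0.1585  0.01  ]
[0.36677298 0.01400867 1.08870307]
cap [0.50688519 0.07745277 0.016     ]
pl rear far [0.4511 0.1169 0.005 ]
front far [0.4347 0.0176 0.005 ]
```

apply_moves:
  rows:
    - [0.02,0.05,0,0,0,-0.045,1]
    - [0.02,0.05,0,0,0,-0.045,1]
    - [0.02,0.05,0,0,0,-0.045,1]
    - [0.02,0.05,0,0,0,-0.045,1]
    - [0.02,0.05,0,0,0,-0.045,1]
    - [0.02,0.05,0,0,0,-0.045,1]

```text
clock: 1.85
position: [0.3507, -0.2254, 0.2316]
tool_rot: [0.998, 0.07, 0.0, 0.0]
ft_force: [-0.1, 0.1, -0.2]
finger_gap: 0.0853
```

```bash
python3 - <<'E'
from h import *
o=status.get_obs();print(o['position'],o['qpos'].round(2) if hasattr(o['qpos'],'round') else o['qpos'],o['tool_rot'])
save(get_image('wrist'),'w1')
for p in [(310,92),(400,92),(313,153),(398,157),(328,167)]: print(ray('top',*p,.18),ray('top',*p,.1))
E
```

```text
[ 0.3506569  -0.22542499  0.23158864] [-0.74  0.03  1.81  0.    1.3   0.69] [9.97558902e-01 6.98276446e-02 4.69636536e-04 3.40068988e-04]
[0.7129973 0.0015729 0.18     ] [7.43478047e-01 4.78085760e-04 1.00000000e-01]
[ 0.71713907 -0.17657851  0.18      ] [ 0.74798444 -0.19335734  0.1       ]
[ 0.58996277 -0.00597444  0.18      ] [ 0.60961185 -0.00773371  0.1       ]
[ 0.58524842 -0.17090675  0.18      ] [ 0.60448247 -0.18718625  0.1       ]
[ 0.56290001 -0.03522311  0.18      ] [ 0.58016656 -0.03955736  0.1       ]
```

View pics/w1.png

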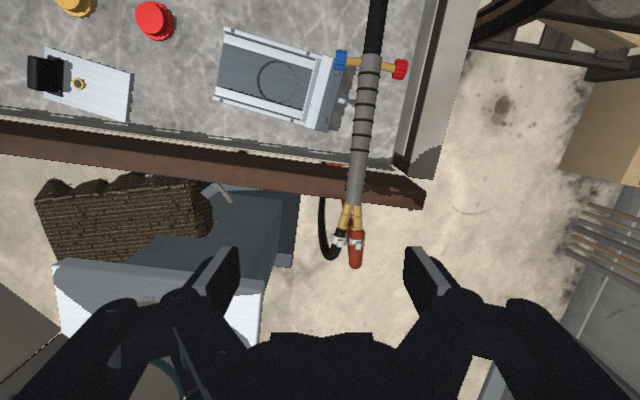

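apply_moves:
  rows:
    - [0.01,0.05,-0.01,0,0,-0.045,1]
    - [0.01,0.05,-0.01,0,0,-0.045,1]
    - [0.01,0.05,-0.01,0,0,-0.045,1]
    - [0.02,0.05,-0.01,0,0,-0.045,1]
    - [0.04,0.05,-0.01,0,0,-0.045,1]
    - [0.05,0.055,-0.01,0,0,-0.04,0.8]
    - [0,0,0,0,0,0,0.7]

```text
clock: 2.78
position: [0.4829, 0.0699, 0.1726]
tool_rot: [0.998, -0.059, 0.0, -0.0]
ft_force: [-1.0, -0.3, -0.5]
finger_gap: 0.0599
```

```bash
python3 - <<'E'
from h import *
o=status.get_obs();print(o['position'],np.round(o['qpos'],2),o['tool_rot'],o['finger_gap'])
save(get_image('wrist'),'w2')
for n in ['cap_center','plate_grip']:
  for r in finder.place_of(n,'wrist')[:3]: print(n,round(r['score'],2),np.round(r['position'],3))
E
```

```text
[0.48286724 0.06988466 0.17257656] [0.   0.19 1.78 0.   1.17 1.69] [ 9.98254138e-01 -5.90625258e-02  2.82280677e-04 -4.63210886e-04] 0.059919990679451196
cap_center 0.92 [ 0.5   -0.01   0.011]
cap_center 0.88 [0.434 0.2   0.01 ]
cap_center 0.76 [0.509 0.08  0.008]
plate_grip 0.85 [0.422 0.11  0.021]
```

View pics/w2.png

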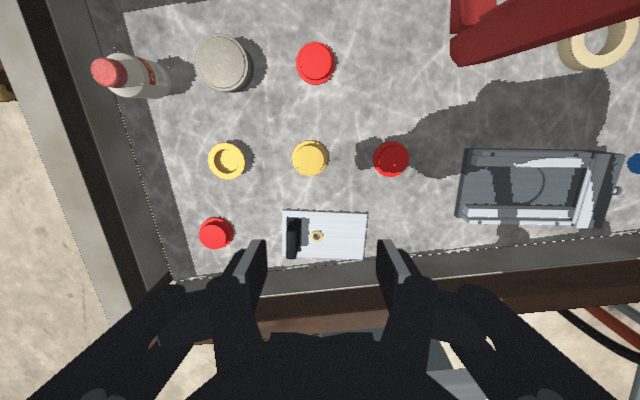

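```bash
python3 - <<'E'
from h import *
o=status.get_obs();print(o['position'])
im=get_image('wrist');a=cv2.resize(im[130:280,260:420],None,fx=5,fy=4,interpolation=2)
save(a,'w3')
hsv=cv2.cvtColor(im,cv2.COLOR_RGB2HSV);m=((hsv[...,0]>15)&(hsv[...,0]<32)&(hsv[...,1]>100)).astype(np.uint8)
n,l,s,c=cv2.connectedComponentsWithStats(m)
for i in range(1,n):
  if s[i,4]>150:
    print(s[i],c[i],ray('wrist',*c[i],.010,o),ray('wrist',*c[i],.016,o))
t=get_image('top');h=cv2.cvtColor(t,cv2.COLOR_RGB2HSV);m=((h[...,0]>15)&(h[...,0]<32)&(h[...,1]>130)).astype(np.uint8)
n,l,s,c=cv2.connectedComponentsWithStats(m[:,190:350])
for i in range(1,n):
  if s[i,4]>40 and 150<c[i][1]<260: print('top',s[i],c[i]+[190,0],ray('top',c[i][0]+190,c[i][1],.01))
E
```

```text
[0.47969724 0.06664609 0.17313311]
[288 138  36  35 983] [305.73041709 155.0335707 ] [0.51039892 0.07957961 0.01      ] [0.51122509 0.0791504  0.016     ]
[ 204  140   38   37 1067] [222.56326148 158.01124649] [0.51831808 0.17052394 0.01      ] [0.51898907 0.16831262 0.016     ]
```

View pics/w3.png

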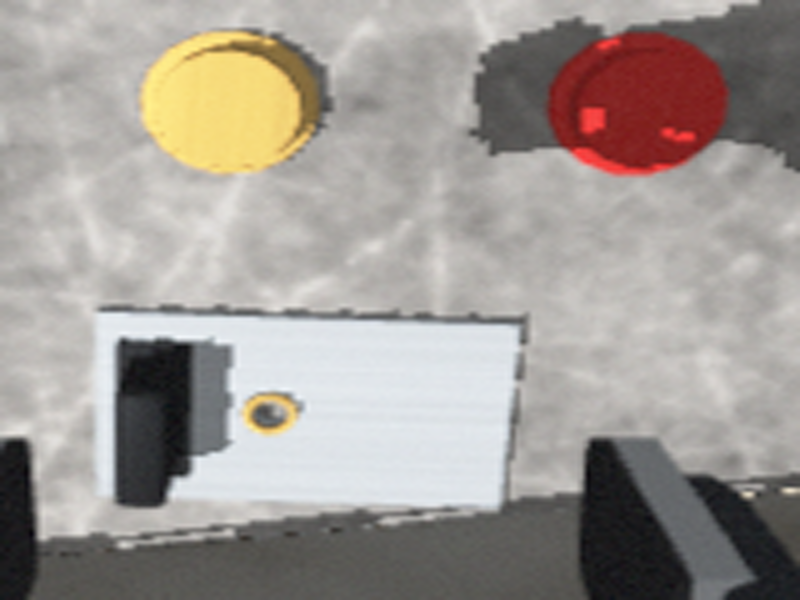

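apply_moves:
  rows:
    - [0.015,0.006,-0.02,0,0,0,0.65]
    - [0.015,0.006,-0.03,0,0,0,0.65]
    - [0,0,-0.04,0,0,0,0.65]
    - [0,0,-0.03,0,0,0,0.65]
    - [0,0,0,0,0,0,0.65]
    - [0,0,0,0,0,0,0.65]

```text
clock: 3.78
position: [0.5112, 0.0784, 0.0547]
tool_rot: [0.998, -0.062, 0.001, -0.0]
ft_force: [0.3, -0.6, -0.8]
finger_gap: 0.0555
```

```bash
python3 - <<'E'
from h import *
o=status.get_obs();print(o['position'],o['ft_force'],o['finger_gap'])
im=get_image('wrist');save(im,'w4')
hsv=cv2.cvtColor(im,cv2.COLOR_RGB2HSV);m=((hsv[...,0]>15)&(hsv[...,0]<32)&(hsv[...,1]>100)).astype(np.uint8)
n,l,s,c=cv2.connectedComponentsWithStats(m)
for i in range(1,n):
  if s[i,4]>150:
    print(s[i],c[i],ray('wrist',*c[i],.010,o),ray('wrist',*c[i],.016,o))
E
```

```text
[0.51118883 0.07840676 0.05467634] [ 0.25989632 -0.5646808  -0.76988491] 0.055460095927871655
[ 293  193   53   53 2177] [318.81947634 219.08773542] [0.51169012 0.07990851 0.01      ] [0.51398304 0.07956749 0.016     ]
[ 164  200   58   54 2469] [193.0145808  226.10490077] [0.5175856  0.17096275 0.01      ] [0.51969037 0.16771559 0.016     ]
```

View pics/w4.png

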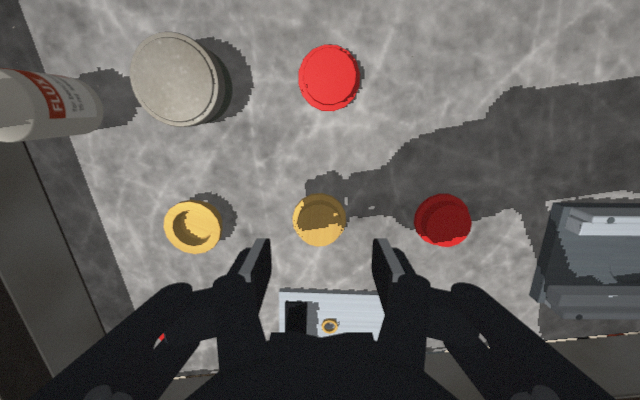

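apply_moves:
  rows:
    - [0.001,0.001,-0.02,0,0,0,0.65]
    - [0,0,-0.02,0,0,0,0.6]
    - [0,0,-0.009,0,0,0,0.6]
    - [0,0,0,0,0,0,0.5]
    - [0,0,0,0,0,0,0.3]
    - [0,0,0,0,0,0,0.2]
    - [0,0,0,0,0,0,0.2]
    - [0,0,0,0,0,0,0.2]
  newtons: 30

```text
clock: 4.82
position: [0.5122, 0.0801, 0.0054]
tool_rot: [0.998, -0.062, 0.001, 0.0]
ft_force: [-1.5, -0.4, 6.2]
finger_gap: 0.0304
```

```bash
python3 - <<'E'
from h import *
o=status.get_obs();print(o['position'],o['ft_force'],o['finger_gap'])
im=get_image('wrist');save(im,'w5')
E
```

```text
[0.51222261 0.08006902 0.0054194 ] [-1.52627174 -0.43926473  6.20796047] 0.030388357012600516
```

View pics/w5.png

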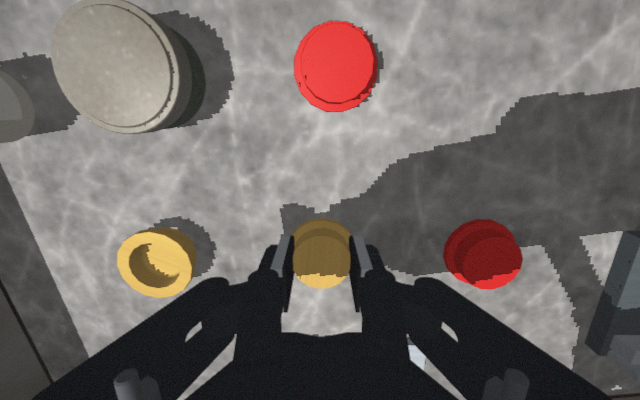

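apply_moves:
  rows:
    - [0,0,0.02,0,0,0,0.2]
    - [0,0,0.04,0,0,0,0.2]
    - [-0.03,-0.01,0.02,0,0,0,0.2]
    - [-0.03,-0.04,0,0,0,0,0.2]
    - [-0.01,-0.05,0,0,0,0,0.2]
    - [0,-0.05,0,0,0,0,0.2]
    - [0,-0.05,0,0,0,0,0.2]

```text
clock: 5.75
position: [0.4412, -0.1213, 0.0847]
tool_rot: [0.998, -0.061, 0.001, 0.0]
ft_force: [0.0, 0.0, -1.1]
finger_gap: 0.0302
```

```bash
python3 - <<'E'
from h import *
o=status.get_obs();print(o['position'],o['ft_force'],o['finger_gap'])
o=status.get_obs();im=get_image('wrist');save(im,'w6')
hsv=cv2.cvtColor(im,cv2.COLOR_RGB2HSV);m=((hsv[...,0]>15)&(hsv[...,0]<32)&(hsv[...,1]>100)).astype(np.uint8)
n,l,s,c=cv2.connectedComponentsWithStats(m)
for i in range(1,n):
  if s[i,4]>150: print(s[i],c[i])
for z in (.075,.08,.085):print(ray('wrist',322,249,z,o))
for cam in['wrist','top','scene']:
 for n in ['jig_pocket','jig_rails']:
  for r in finder.place_of(n,cam)[:2]: print(cam,n,round(r['score'],2),np.round(r['position'],4))
print(status.get_obs()['position'])
E
```

```text
[ 0.44117472 -0.12130218  0.08466243] [ 0.00828477  0.04203337 -1.09770329] 0.030155020594717294
[567 137  25  15 304] [578.33881579 144.125     ]
[506 143  24  17 283] [517.71024735 150.55830389]
[ 291  218   60   71 3475] [321.17381295 252.93323741]
[ 0.43563492 -0.12126988  0.075     ]
[ 0.43818781 -0.12156721  0.08      ]
[ 0.4407407  -0.12186454  0.085     ]
wrist jig_pocket 0.71 [ 0.4543 -0.1612  0.0039]
wrist jig_rails 0.95 [ 0.4479 -0.1579  0.0255]
top jig_pocket 0.77 [ 0.4503 -0.1609  0.002 ]
top jig_rails 0.96 [ 0.4494 -0.1586  0.0267]
top jig_rails 0.28 [ 0.6076  0.2299 -0.0011]
scene jig_pocket 0.82 [ 0.4516 -0.1578  0.0039]
scene jig_pocket 0.59 [ 0.5931 -0.2137  0.0017]
scene jig_rails 0.63 [ 0.4494 -0.1548  0.021 ]
[ 0.44095382 -0.11874756  0.08419535]
```

View pics/w6.png

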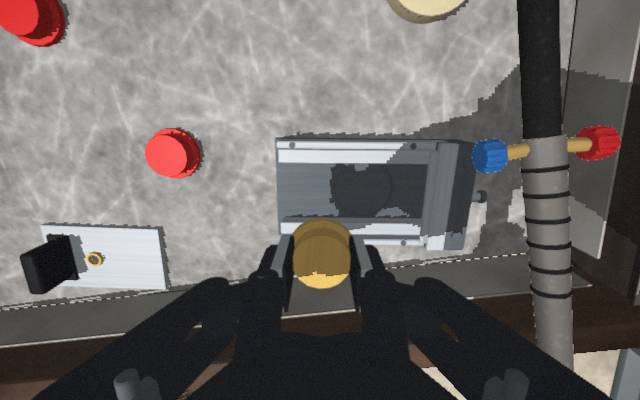

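```bash
python3 - <<'E'
from h import *
im=get_image('wrist')
save(cv2.resize(im[205:300,270:370],None,fx=6,fy=6,interpolation=2),'w6c')
save(cv2.resize(im[120:265,260:480],None,fx=3.6,fy=3.6,interpolation=2),'w6j')
o=status.get_obs();print(o['position'],o['tool_rot'])
E
```

```text
[ 0.44107307 -0.11864062  0.08422472] [ 9.98152242e-01 -6.07613571e-02 -3.33594549e-04 -2.17076927e-04]
```

View pics/w6c.png

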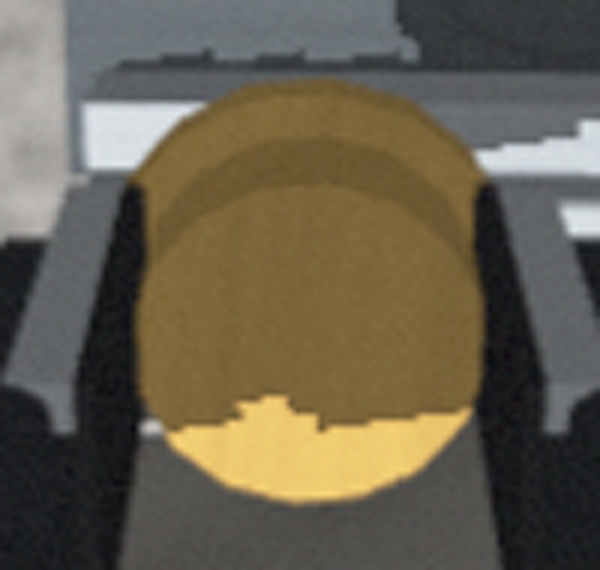

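View pics/w6j.png

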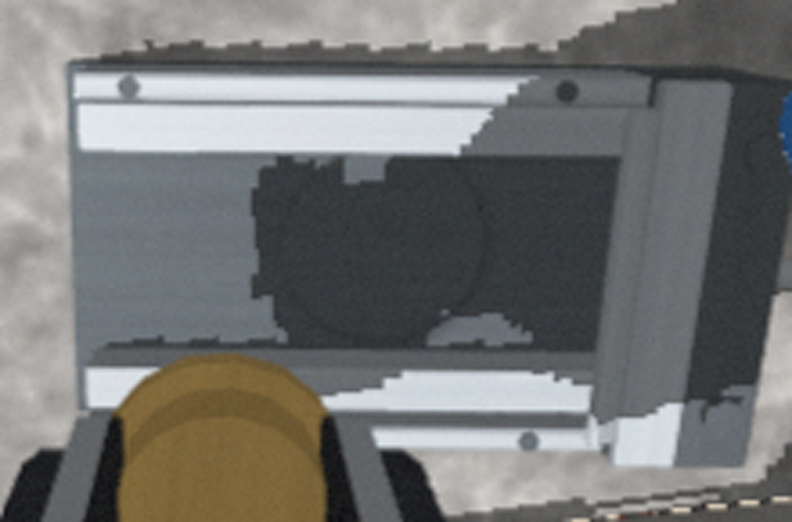

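```bash
python3 - <<'E'
from h import *
im=cv2.cvtColor(cv2.imread('pics/w6.png'),cv2.COLOR_BGR2RGB)
im=get_image('wrist');o=status.get_obs()
c=cv2.resize(im[150:230,310:430],None,fx=6,fy=6,interpolation=2).astype(float)
save(np.clip((c-30)*3,0,255).astype(np.uint8),'w6e')
t=ray('wrist',321.7,262,.0948,o);print('cap top',t,'tcp',o['position'],t-o['position'])
from scipy.spatial.transform import Rotation as R
# bounds for flange front
print('flange front',ray('wrist',321.7,218.3,.0788,o)-o['position'])
def P(u,v,z): return ray('wrist',260+u/3.6,120+v/3.6,z,o)[:2].round(4)
print('base/fence corner rear-far',P(72,65,.029),'rail far outer', P(78,106,.023),'far inner rear',P(78,153,.023),'far inner front',P(620,156,.023))
print('near inner',P(86,368,.023),P(590,372,.023),'near outer',P(86,412,.023),P(588,412,.023))
E
```

```text
cap top [ 0.43840227 -0.11876802  0.0948    ] tcp [ 0.4411997  -0.11868565  0.08427076] [-2.79743124e-03 -8.23748917e-05  1.05292356e-02]
flange front [ 0.0157636  -0.00236118 -0.00547076]
base/fence corner rear-far [ 0.5007 -0.0972] rail far outer [ 0.4921 -0.0961] far inner rear [ 0.4827 -0.0946] far inner front [ 0.4687 -0.2045]
near inner [ 0.4359 -0.0887] [ 0.4217 -0.1977] near outer [ 0.4256 -0.087 ] [ 0.4122 -0.1971]
```

View pics/w6e.png

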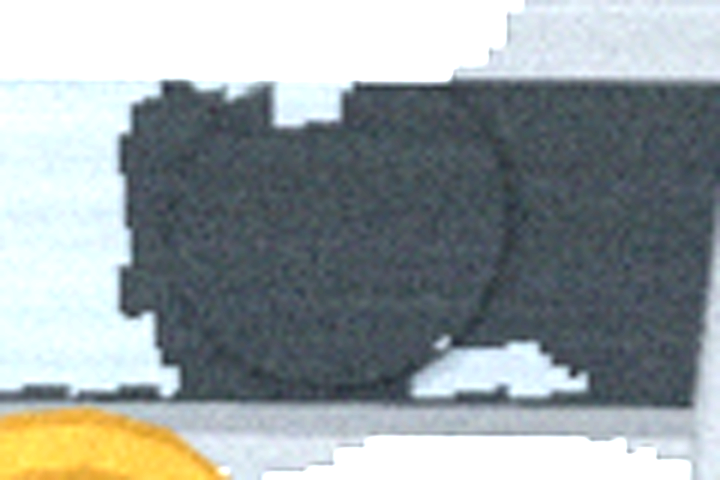

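```bash
python3 - <<'E'
from h import *
from scipy.optimize import least_squares
o=status.get_obs()
from scipy.spatial.transform import Rotation as R
p=camera_params('wrist');T=p['T_tool_cam'];Rt=R.from_quat(o['tool_rot']).as_matrix()
pts=[(168,215),(180,290),(230,355),(290,380),(340,388),(400,378),(455,345),(495,290),(517,225),(505,150),(485,115)]
W=np.array([ray('wrist',310+u/6,150+v/6,.010,o)[:2] for u,v in pts])
r=least_squares(lambda q:np.hypot(*(W-q[:2]).T)-q[2],[.45,-.16,.023]);print(r.x,r.fun.round(4),status.get_obs()['clock'])
E
```

```text
[ 0.45251904 -0.1572869   0.02335856] [ 0.      0.      0.0001 -0.0004 -0.      0.0003  0.0002 -0.0003  0.0001
 -0.      0.    ] 6.2
```

apply_moves:
  rows:
    - [0.0065,-0.0195,0,0,0,0,0.2]
    - [0.007,-0.019,-0.01,0,0,0,0.2]
    - [0,0,-0.025,0,0,0,0.2]
    - [0,0,0,0,0,0,0.2]
    - [0,0,0,0,0,0,0.2]

```text
clock: 6.82
position: [0.4553, -0.1591, 0.0493]
tool_rot: [0.998, -0.062, -0.0, 0.0]
ft_force: [0.5, -0.3, -0.0]
finger_gap: 0.0303
```

```bash
python3 - <<'E'
from h import *
o=status.get_obs();print(o['position'],o['tool_rot'],o['ft_force'])
im=get_image('wrist');save(im,'w7')
save(cv2.resize(im[180:320,230:450],None,fx=3.6,fy=3.6,interpolation=2),'w7c')
save(cv2.resize(get_image('top')[190:280,320:440],None,fx=6,fy=6,interpolation=2),'t7')
E
```

```text
[ 0.45525342 -0.15907214  0.04933662] [ 9.98089482e-01 -6.17849485e-02 -1.68399665e-05  7.04365898e-05] [ 0.51396058 -0.34805088 -0.00326043]
```

View pics/w7c.png

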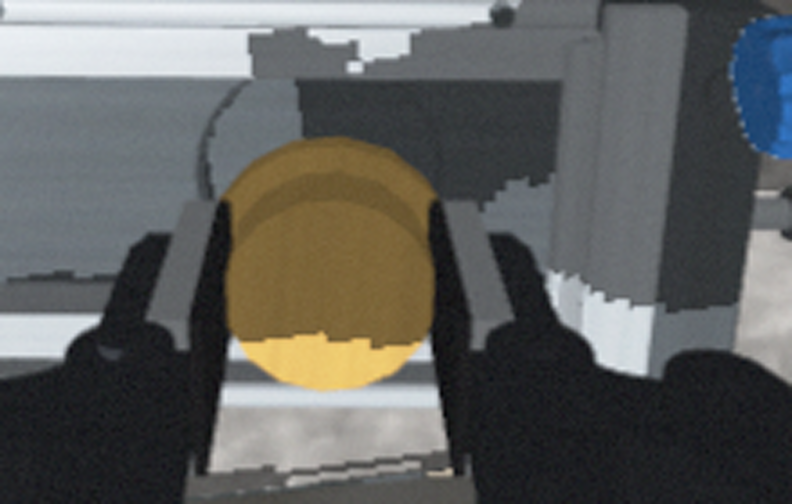

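View pics/t7.png

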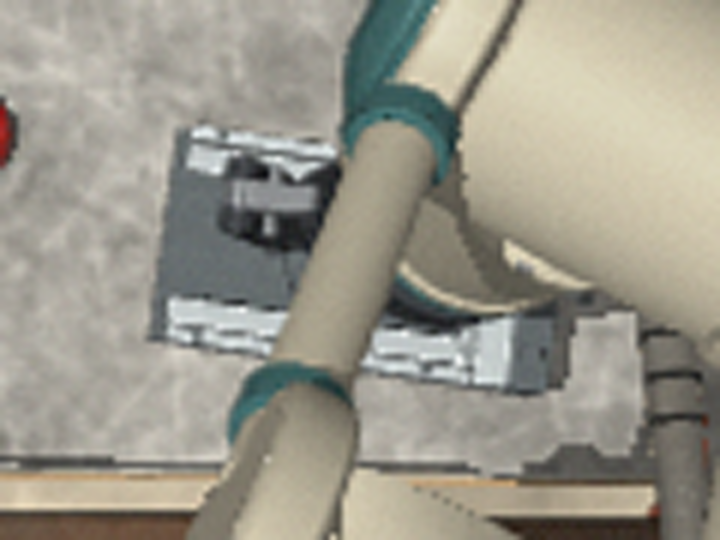

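```bash
python3 - <<'E'
from h import *
from scipy.optimize import least_squares
o=status.get_obs()
P=lambda u,v,z:ray('wrist',230+u/3.6,180+v/3.6,z,o)[:2]
print(o['position'],'cap',P(331,293,.0599),'flfront',P(331,137,.0443), P(331,137,.0493))
W=np.array([P(u,v,.010) for u,v in [(204,190),(202,165),(207,135),(222,105),(243,83)]])
r=least_squares(lambda q:np.hypot(*(W-q[:2]).T)-.023,[.45,-.16]);print(r.x,r.fun.round(4))
print('rail far inner',P(0,77,.023),P(560,80,.023))
E
```

```text
[ 0.45553747 -0.15893726  0.04992907] cap [ 0.45275636 -0.15914229] flfront [ 0.47136502 -0.16148313] [ 0.47326803 -0.16169989]
[ 0.45172081 -0.1568053 ] [ 0.0001 -0.0001 -0.0001  0.      0.0001]
rail far inner [ 0.48174361 -0.10374925] [ 0.4689773  -0.20219121]
```

apply_moves:
  rows:
    - [-0.001,0.002,-0.01,0,0,0,0.2]
    - [0,0,-0.015,0,0,0,0.2]
    - [0,0,-0.008,0,0,0,0.2]
    - [0,0,-0.004,0,0,0,0.2]
    - [0,0,-0.002,0,0,0,0.2]
    - [0,0,0,0,0,0,0.2]

```text
clock: 7.68
position: [0.4542, -0.1565, 0.0106]
tool_rot: [0.998, -0.062, 0.0, 0.0]
ft_force: [0.3, -0.3, -1.1]
finger_gap: 0.0307
```

apply_moves:
  rows:
    - [0,0,-0.001,0,0,0,0.2]
    - [0,0,0,0,0,0,0.45]
    - [0,0,0,0,0,0,0.45]
    - [0,0,0.01,0,0,0,0.45]
    - [0,0,0.03,0,0,0,0.45]
    - [-0.01,0.02,0.04,0,0,0,0.45]
    - [0,0.02,0.0,0,0,0,0.5]
    - [0,0,0,0,0,0,0.5]

```text
clock: 8.68
position: [0.4438, -0.1157, 0.0902]
tool_rot: [0.998, -0.061, 0.0, 0.0]
ft_force: [-0.0, 0.4, 0.5]
finger_gap: 0.0431
```

```bash
python3 - <<'E'
from h import *
o=status.get_obs();print(o['position'],o['tool_rot'],o['ft_force'],o['finger_gap'])
im=get_image('wrist');save(im,'w8')
save(cv2.resize(im[110:270,280:480],None,fx=4,fy=3.75,interpolation=2),'w8c')
E
```

```text
[ 0.44376984 -0.11568223  0.09022733] [ 9.98157109e-01 -6.06802474e-02  4.96053262e-04  2.17203628e-04] [-0.00575206  0.40105619  0.50239451] 0.04306935074290615
```

View pics/w8.png

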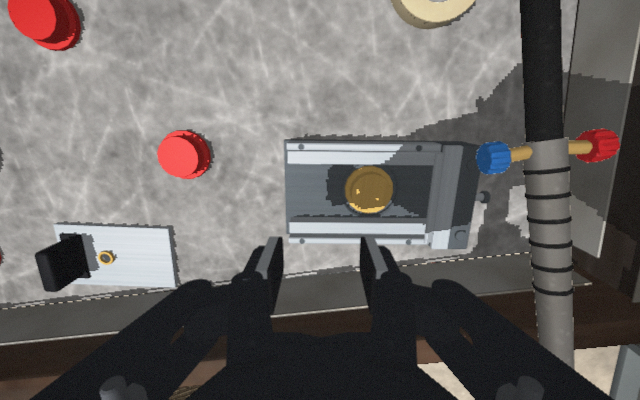

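View pics/w8c.png

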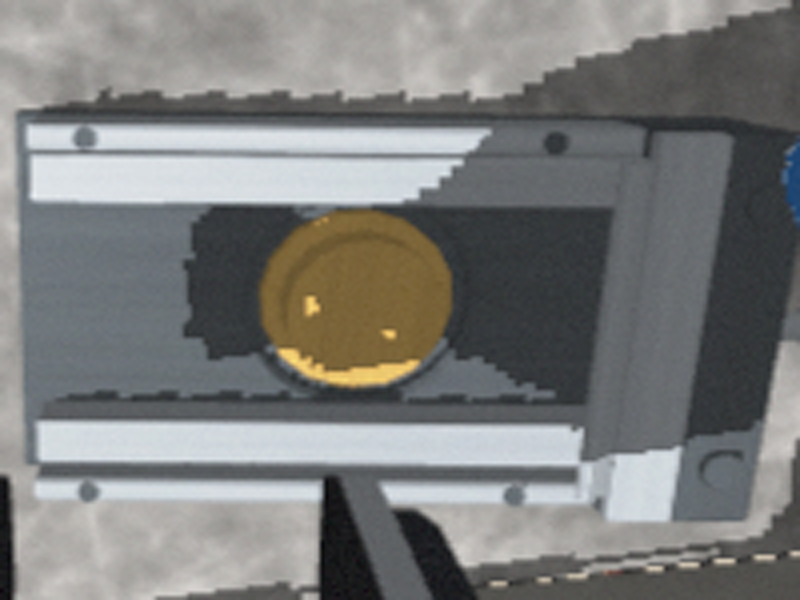

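apply_moves:
  rows:
    - [-0.004,0.04,0.02,0,0,0,0.5]
    - [-0.004,0.05,0.02,0,0,0,0.5]
    - [-0.004,0.05,0,0,0,0,0.5]
    - [-0.004,0.05,0,0,0,0,0.5]
    - [-0.004,0.03,0,0,0,0,0.5]
    - [0,0,0,0,0,0,0.4]
    - [0,0,0,0,0,0,0.4]

```text
clock: 9.6
position: [0.4242, 0.1027, 0.129]
tool_rot: [0.998, -0.062, -0.0, 0.001]
ft_force: [-0.3, -0.2, 0.3]
finger_gap: 0.0343
```

```bash
python3 - <<'E'
from h import *
o=status.get_obs();print(o['position'],o['tool_rot'],o['ft_force'],o['finger_gap'])
im=get_image('wrist');save(im,'w9')
save(cv2.resize(im[190:320,250:430],None,fx=4.4,fy=4.4,interpolation=2),'w9c')
for c in['wrist','top','scene']:
  for r in finder.place_of('plate_grip',c)[:2]: print(c,round(r['score'],2),np.round(r['position'],4))
E
```

```text
[0.4242066  0.10267453 0.12904849] [ 9.98105187e-01 -6.15281198e-02 -2.10174575e-04  5.31438270e-04] [-0.33647719 -0.2405096   0.31560065] 0.03425583232730722
wrist 0.76 [0.4233 0.1114 0.0193]
top 0.83 [0.4208 0.111  0.022 ]
scene 0.81 [0.4208 0.1131 0.019 ]
```

View pics/w9.png

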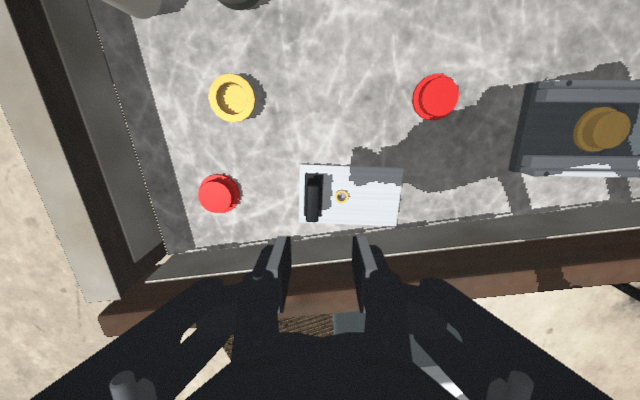

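View pics/w9c.png

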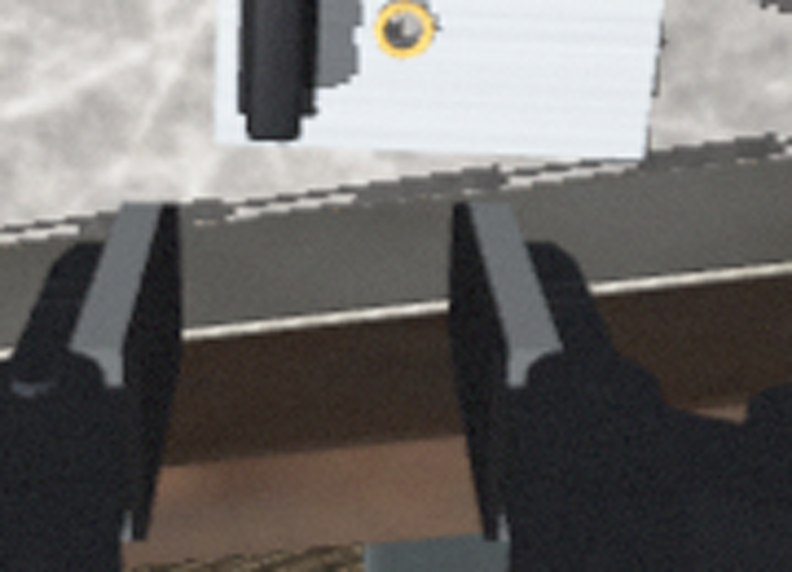

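```bash
python3 - <<'E'
from h import *
o=status.get_obs();print(o['position'],o['tool_rot'])
im=get_image('wrist')
save(cv2.resize(im[150:240,285:415],None,fx=6,fy=6,interpolation=2),'w9d')
E
```

```text
[0.4241966  0.10254574 0.1292386 ] [ 9.98051513e-01 -6.23949554e-02 -7.88318961e-05  2.02631737e-04]
```

View pics/w9d.png

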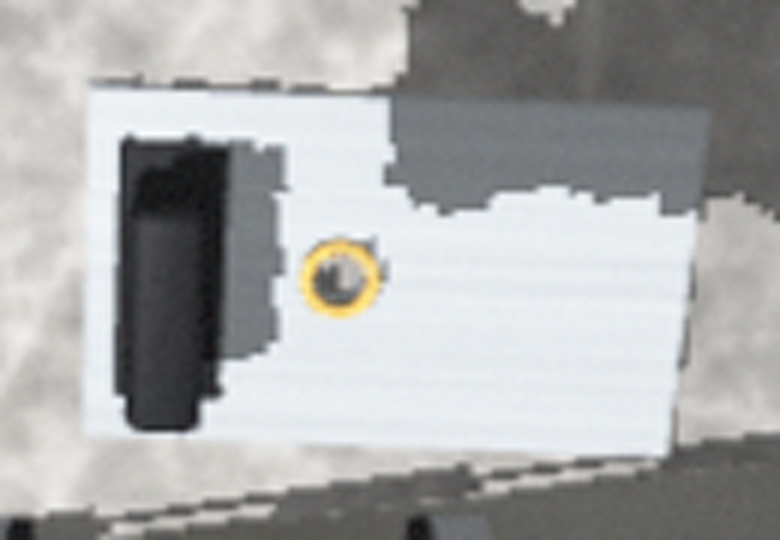

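```bash
python3 - <<'E'
from h import *
o=status.get_obs()
P=lambda u,v,z=.005:ray('wrist',285+u/6,150+v/6,z,o)[:2]
rf,ff,fn,rn=P(88,88),P(710,107),P(668,458),P(83,433)
for a in (rf,ff,fn,rn):print(a.round(4))
d=(ff-rf)+(fn-rn);d/=np.linalg.norm(d);print('dir',d,'ang',np.arctan2(-d[0],-d[1]),'L',np.linalg.norm(ff-rf),np.linalg.norm(fn-rn),np.linalg.norm(rf-rn))
d1=(ff-rf);print(d1/np.linalg.norm(d1),(fn-rn)/np.linalg.norm(fn-rn),(rf-rn)/np.linalg.norm(rf-rn))
c=(rf+ff+fn+rn)/4;print('grip from corners',c-.036*d,'hole',P(341,280),'->',P(341,280)-.028*d)
E
```

```text
[0.4519 0.1199]
[0.4364 0.0208]
[0.376  0.0304]
[0.3931 0.1294]
dir [-0.16240817 -0.98672366] ang 0.16313073335604053 L 0.10028836102374873 0.10052044676455163 0.05956185309752821
[-0.15492075 -0.9879269 ] [-0.16986899 -0.98546665] [ 0.98702113 -0.16059045]
grip from corners [0.42018917 0.11064938] hole [0.41478353 0.08285084] -> [0.41933096 0.11047911]
```

apply_moves:
  rows:
    - [-0.004,0.008,-0.03,0,0,-0.038,0.4]
    - [0,0,-0.04,0,0,0,0.4]
    - [0,0,-0.03,0,0,0,0.4]
    - [0,0,-0.018,0,0,0,0.4]
    - [0,0,0,0,0,0,0.4]
    - [0,0,0,0,0,0,0.4]

```text
clock: 10.6
position: [0.4206, 0.1114, 0.0119]
tool_rot: [0.997, -0.081, 0.001, -0.0]
ft_force: [0.7, -0.7, 0.6]
finger_gap: 0.0342
```

```bash
python3 - <<'E'
from h import *
o=status.get_obs();print(o['position'],o['tool_rot'],o['ft_force'],o['finger_gap'])
save(get_image('wrist')[150:400,180:480],'w10')
E
```

```text
[0.42063072 0.11136832 0.01190801] [ 9.96731609e-01 -8.07823604e-02  5.55018913e-04 -4.19738838e-05] [ 0.65287161 -0.68889409  0.61019943] 0.03421642389441579
```

View pics/w10.png

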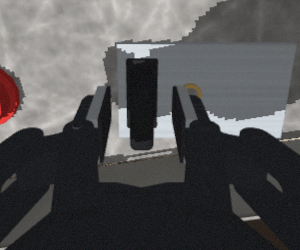

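apply_moves:
  rows:
    - [0,0,0,0,0,0,0.1]
    - [0,0,0,0,0,0,0]
    - [0,0,0,0,0,0,0]
    - [0,0,0,0,0,0,0]
    - [0,0,0.01,0,0,0,0]
    - [0,0,0.03,0,0,0,0]
    - [0,0,0.02,0,0,0,0]
    - [0,0,0,0,0,0,0]
  newtons: 60

```text
clock: 11.65
position: [0.4211, 0.1118, 0.0729]
tool_rot: [0.997, -0.08, 0.002, -0.0]
ft_force: [-0.6, -0.3, -1.9]
finger_gap: 0.0108
```

```bash
python3 - <<'E'
from h import *
o=status.get_obs();print(o['position'],o['tool_rot'],o['ft_force'],o['ft_torque'],o['finger_gap'])
im=get_image('wrist');save(im,'w11')
save(get_image('scene')[180:360,220:460],'s11')
E
```

```text
[0.42107757 0.11178799 0.0728571 ] [ 9.96754633e-01 -8.04750446e-02  1.95994297e-03 -3.55711285e-04] [-0.58259339 -0.32355766 -1.90359474] [0.06149397 0.03502652 0.01707695] 0.010782866292036366
```

View pics/w11.png

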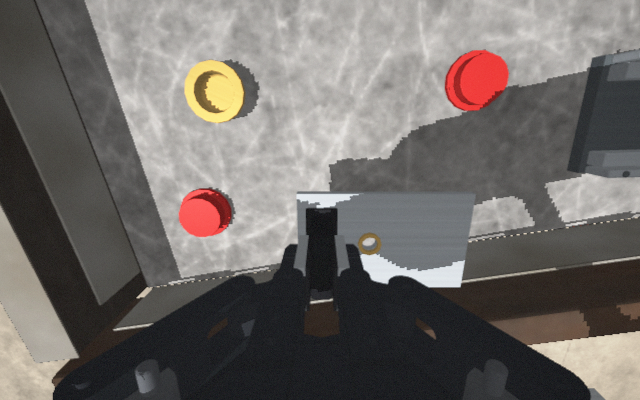

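View pics/s11.png

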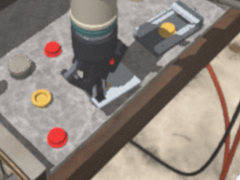

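```bash
python3 - <<'E'
from h import *
o=status.get_obs();print(o['position'])
im=get_image('wrist');save(cv2.resize(im[180:300,285:485],None,fx=4,fy=4,interpolation=2),'w11c')
E
```

```text
[0.41938789 0.11158768 0.07117796]
```

View pics/w11c.png

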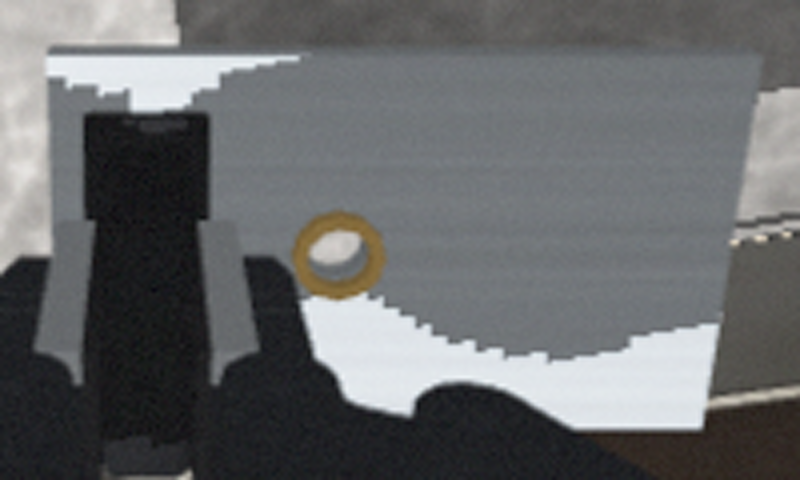

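```bash
python3 - <<'E'
from h import *
o=status.get_obs();print(o['position'],o['tool_rot'])
z=.005+o['position'][2]-.0119
P=lambda u,v,dz=0:ray('wrist',285+u/4,180+v/4,z+dz,o)[:2]
rf,ff,fn,h=P(47,54),P(762,53),P(704,430),P(339,255)
print(rf,ff,fn,h)
d=ff-rf;L=np.linalg.norm(d);d/=L;e=ff-fn;print('L',L,'W',np.linalg.norm(e),'ang',np.arctan2(-d[0],-d[1]),'side ang',np.arctan2(-e[1],e[0]))
n=np.array([-d[1],d[0]]) # left? 
n=e/np.linalg.norm(e)
g=(rf-.030*n+.014*d+ ff-.030*n-.086*d+fn+.030*n-.086*d)/3
print('grip',g,'from hole',h-.028*d,'minus tcp',g-o['position'][:2])
E
```

```text
[0.41905836 0.11153115 0.07076941] [ 9.96755274e-01 -8.04882871e-02 -7.29340701e-04  1.66257168e-04]
[0.45100475 0.11996622] [0.43514921 0.0215343 ] [0.37488843 0.03051608] [0.41376654 0.08317825]
L 0.0997007540367314 W 0.060926463707054485 ang 0.15970945213680104 side ang 0.147959207047934
grip [0.41883237 0.11080947] from hole [0.41821942 0.11082191] minus tcp [-0.00022598 -0.00072167]
```

apply_moves:
  rows:
    - [0.008,-0.03,0.005,0,0,0.008,0]
    - [0.008,-0.045,0.0,0,0,0.008,0]
    - [0.008,-0.05,0.0,0,0,0.008,0]
    - [0.008,-0.05,0.0,0,0,0.008,0]
    - [0.008,-0.0385,0.0,0,0,0,0]
    - [0,0,0,0,0,0,0]
    - [0,0,0,0,0,0,0]

```text
clock: 12.68
position: [0.4586, -0.1012, 0.0753]
tool_rot: [0.998, -0.065, -0.002, -0.001]
ft_force: [-0.5, 0.5, -1.7]
finger_gap: 0.0108
```

```bash
python3 - <<'E'
from h import *
o=status.get_obs();print(o['position'],o['tool_rot'],o['ft_force'],o['finger_gap'])
im=get_image('wrist');save(im,'w12')
E
```

```text
[ 0.4586338  -0.10121651  0.07528052] [ 9.97887018e-01 -6.49507485e-02 -1.55119892e-03 -7.02926221e-04] [-0.48511759  0.48054216 -1.67340533] 0.010810092893544574
```

View pics/w12.png

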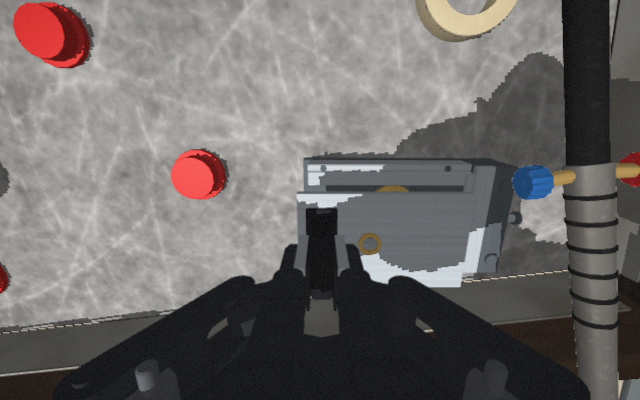

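apply_moves:
  rows:
    - [0,0,-0.015,0,0,0,0]
    - [0,0,-0.015,0,0,0,0]
    - [0,0,-0.005,0,0,0,0]
    - [0,0,0,0,0,0,0]
    - [0,0,0,0,0,0,0]

```text
clock: 13.35
position: [0.4603, -0.1017, 0.0418]
tool_rot: [0.998, -0.064, 0.0, 0.0]
ft_force: [-0.2, -0.2, -1.1]
finger_gap: 0.011
```

```bash
python3 - <<'E'
from h import *
o=status.get_obs();print(o['position'],o['tool_rot'],o['ft_force'],o['finger_gap'])
im=get_image('wrist');save(cv2.resize(im[160:320,270:530],None,fx=3,fy=3,interpolation=2),'w13')
E
```

```text
[ 0.46026623 -0.10170666  0.04179363] [ 9.97934144e-01 -6.42434773e-02  4.35971043e-04  1.72340243e-04] [-0.18869495 -0.24432709 -1.05067517] 0.010958369009446687
```

View pics/w13.png

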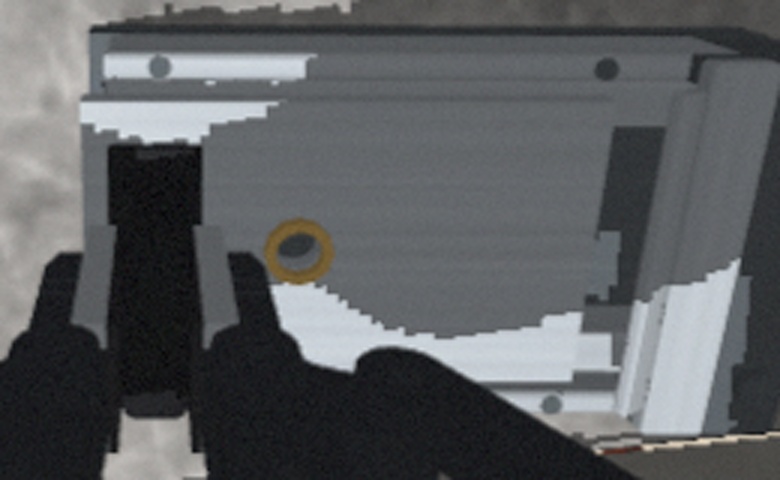

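```bash
python3 - <<'E'
from h import *
o=status.get_obs();d=np.array([-.1267,-.9919]);n=np.array([.9919,-.1267]);c=np.array([.4518,-.157])
z=o['position'][2]-.0119
def q(u,v,z):
  w=ray('wrist',270+u/3,160+v/3,z,o)[:2]-c;return np.round([w@d,w@n],4)
print('tcp',(o['position'][:2]-c)@d,(o['position'][:2]-c)@n)
print('plate far',q(82,98,z+.005),q(610,98,z+.005),'near front',q(573,382,z+.005))
print('fence far inner',q(300,81,.029),q(104,81,.029),'near fence inner',q(615,389,.029),q(480,387,.029))
E
```

```text
tcp -0.05579666829093922 0.0014543722221593463
plate far [-0.0689  0.0321] [0.0293 0.032 ] near front [ 0.0311 -0.0291]
fence far inner [-0.0275  0.0338] [-0.0651  0.0338] near fence inner [ 0.0439 -0.035 ] [ 0.0147 -0.0344]
```

apply_moves:
  rows:
    - [-0.0018,0,-0.003,0,0,0,0]
    - [0,0,-0.003,0,0,0,0]
    - [0,0,-0.001,0,0,0,0]
    - [0,0,0,0,0,0,0]
    - [0,0,0,0,0,0,0]

```text
clock: 14.02
position: [0.4579, -0.1019, 0.0353]
tool_rot: [0.998, -0.065, 0.0, 0.0]
ft_force: [-2.3, 0.5, 8.5]
finger_gap: 0.0103
```

apply_moves:
  rows:
    - [-0.0005,-0.004,0.0004,0,0,0,0]
    - [-0.0006,-0.005,0,0,0,0,0]
    - [-0.0006,-0.005,0,0,0,0,0]
    - [0,0,0,0,0,0,0]

```text
clock: 14.52
position: [0.4571, -0.1164, 0.0353]
tool_rot: [0.998, -0.065, 0.001, 0.0]
ft_force: [-0.2, 1.3, 5.6]
finger_gap: 0.0106
```

```bash
python3 - <<'E'
from h import *
o=status.get_obs();print(o['position'],o['tool_rot'],o['ft_force'],o['finger_gap'])
im=get_image('wrist');save(cv2.resize(im[160:320,270:530],None,fx=3,fy=3,interpolation=2),'w14')
E
```

```text
[ 0.45708424 -0.11643002  0.03529526] [ 9.97888636e-01 -6.49437287e-02  7.53100280e-04  1.26615705e-04] [-0.18650978  1.31824775  5.58362786] 0.01058542335885143
```

View pics/w14.png

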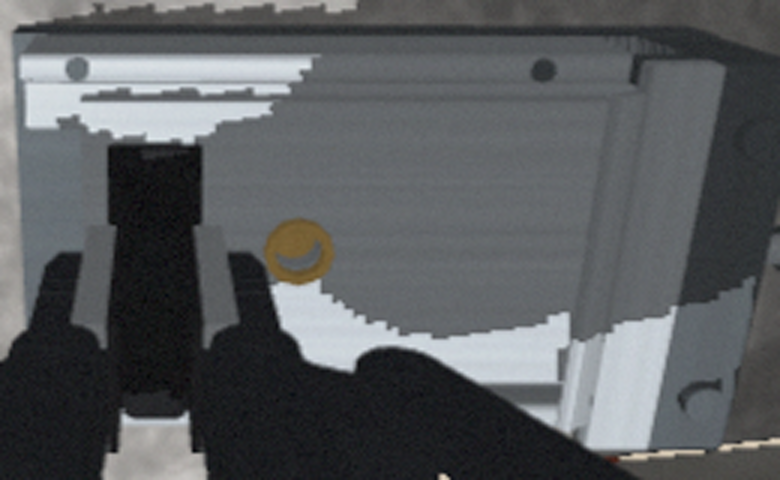

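apply_moves:
  rows:
    - [-0.0006,-0.005,0,0,0,0,0]
    - [-0.0004,-0.003,0,0,0,0,0]
    - [-0.0003,-0.002,0,0,0,0,0]
    - [0,0,0,0,0,0,0]

```text
clock: 15.08
position: [0.456, -0.1246, 0.0353]
tool_rot: [0.998, -0.066, 0.001, -0.001]
ft_force: [1.5, 8.1, 7.5]
finger_gap: 0.0107
```

apply_moves:
  rows:
    - [-0.0002,-0.002,0,0,0,0,0]
    - [-0.0002,-0.002,0,0,0,0,0]
    - [0,0,0,0,0,0,0]

```text
clock: 15.45
position: [0.4556, -0.1278, 0.0353]
tool_rot: [0.998, -0.066, 0.001, -0.002]
ft_force: [1.7, 10.0, 6.6]
finger_gap: 0.0107
```

apply_moves:
  rows:
    - [-0.0002,-0.002,0,0,0,0,0]
    - [-0.0001,-0.001,0,0,0,0,0]
    - [0,0,0,0,0,0,0]

```text
clock: 15.82
position: [0.4554, -0.1291, 0.0353]
tool_rot: [0.998, -0.067, 0.001, -0.004]
ft_force: [4.2, 17.0, 8.7]
finger_gap: 0.011
```

apply_moves:
  rows:
    - [-0.0001,-0.001,0,0,0,0,0]
    - [0,0,0,0,0,0,0]
    - [0,0,0,0,0,0,0]

```text
clock: 16.2
position: [0.4554, -0.1292, 0.0353]
tool_rot: [0.998, -0.067, 0.001, -0.004]
ft_force: [4.8, 19.9, 8.0]
finger_gap: 0.0108
```

```bash
python3 - <<'E'
from h import *
o=status.get_obs();print(o['position'],o['tool_rot'],o['ft_force'],o['finger_gap'])
im=get_image('wrist');save(cv2.resize(im[160:320,270:530],None,fx=3,fy=3,interpolation=2),'w15')
for c in['wrist','scene','top']:
  save(get_image(c),'f_'+c)
  for n in ['plate_grip','spare_cap_center','tape']:
    for r in finder.place_of(n,c)[:1]: print(c,n,round(r['score'],2),np.round(r['position'],4))
print(status.get_obs()['position'],status.get_obs()['ft_force'])
E
```

```text
[ 0.45543535 -0.12915574  0.03534095] [ 9.97752010e-01 -6.68640654e-02  9.75855033e-04 -4.37849882e-03] [ 4.78935927 19.92600595  8.01468404] 0.010784842623544018
wrist plate_grip 0.58 [ 0.458  -0.1262  0.0428]
wrist tape 0.17 [ 0.4547 -0.1536  0.0124]
scene plate_grip 0.39 [ 0.4518 -0.1568  0.0048]
scene spare_cap_center 0.53 [0.5137 0.1698 0.0096]
scene tape 0.89 [ 5.939e-01 -2.120e-01  4.000e-04]
top plate_grip 0.3 [ 0.4487 -0.1567  0.0257]
top spare_cap_center 0.72 [0.5146 0.1677 0.0051]
top tape 0.77 [ 0.597  -0.2124  0.0069]
[ 0.45545475 -0.12917592  0.03534531] [ 5.4715472  18.83742814  9.94488813]
```

View pics/w15.png

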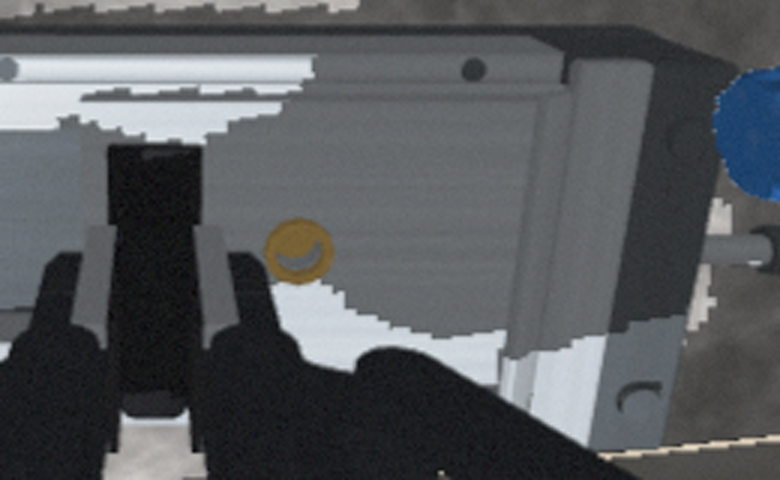

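View pics/f_scene.png

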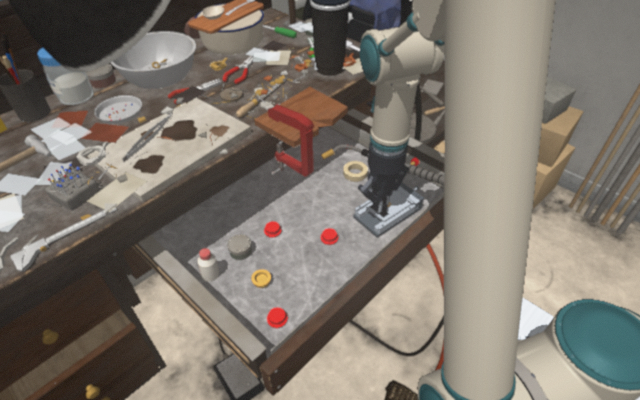

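```bash
python3 - <<'E'
from h import *
print(ctrl.hand_in()); o=status.get_obs();print(o['clock'],o['position'],o['ft_force'],o['finger_gap'])
E
```

```text
the job is handed in; nothing more can be done
None
the job is handed in; nothing more can be done
```

The job is handed in at about 16.5 s. The arm is still gripping the drill plate and pressing it home against the spring. No verdict is reported, so what follows rests on my own checks.

- **Cap:** I took the rim-down brass cap at about (0.511, 0.080), set it in the jig pocket and let go. The wrist picture afterwards showed it sitting inside the pocket ring. I did not measure its final offset from the pocket centre.
- **Plate:** I laid it on the rails between the fences and pushed it under the lip. The push force rose with the spring to about 10 N, then jumped to about 20 N with no further travel, which I take as the backstop.
    - The tool ended 28.1 mm behind the pocket centre along the push direction; home is 28 mm.
    - The brass rod of the spring stop showed behind the jig.
    - The fingers were still closed on the grip at 10.8 mm, with the grip force set to 60 N.
- **Other things:** The spare cap and tape roll were found within about 5 mm of their first positions. The bottle, tin and red look-alikes were checked only by eye in the last scene picture, where they looked unmoved.

**Checks that disagreed:** with the gripper covering the plate at the end, the network's grip reports from the scene and top cameras (scores 0.3 to 0.4) were about 28 mm off. The wrist report (score 0.58) was about 4 mm off the tool position. I relied on the tool position, the force and the pictures instead.

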